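# Take the stop block out of a T-slot board jig

### The job

The board jig has to be cleared for a longer board: slide its stop block along the T-slot into the open pocket at the slot's end and lift it straight out there. Set the block down upright, standing on its foot, in the grey tray, without dropping it in, and leave the flux bottle, the heat sink and the solder spool where they are.

Things in the scene. Friction and masses are not known exactly. Their poses are not given: they have to be found in the camera images.
- jig: Aluminium board jig, fixed, 200 (x) x 100 (y) mm; origin at the centre of its underside, metal top at z = 28 mm. A T-slot runs along x on its centre line: channel 36 mm wide, floor at z = 10, roofed from z = 21 to 28 mm by two lips (gap 18) from x = -100 to +28. Black ledges (y = 36 to 50 either side, up to z = 57) from x = -100 to +18 leave no finger room beside the block
- stop_block: Dark steel stop block, about 0.35 kg, alike from both ends. Origin: centre of the foot's underside; x along the slot (as the jig's), z up. Foot 50 (x) x 32 (y) x 8 mm under the lips; neck 44 x 14 mm; head 44 (x) x 50 (y) mm, z = 20 to 52 mm, 2 mm clear of the jig's top. Loose, 2 mm play each side: a few newtons low on the head slide it; pushed high up it may tip and bind
- pocket (a point): Stop block's origin when its foot meets the slot's end wall (x = 69, z = 10 mm of the jig, same axes). The pocket round it, x = 28 to 94 mm, 36 mm wide, has no lips; the end wall is as high as the metal top (z = 28), which is flat and clear beside the pocket. The block lifts out only with its whole foot past the lips: jig x = 53 to 69 mm
- tray_in (a point): Centre of the inner floor of the open grey plastic tray, which is fixed to the table; tray 120 (x) x 110 (y) x 20 mm outside, walls 4 mm; this point lies about 4 mm above the table; axes along the tray's sides, z up
- flux_bottle: slim clear bottle with a red needle cap, 42 mm across, 125 mm tall; bystander. Origin at the centre of its underside
- heat_sink: finned grey metal heat sink, 32 x 32 x 18 mm; bystander. Origin at the centre of its underside
- solder_spool: spool with two flanges, 60 mm across, 31 mm high, standing on a flange; bystander. Origin at the centre of its underside

How it is judged:
By the outcome, as a careful person would: the job done as asked, in the order asked, and still so for the second after the job is handed in, with the robot touching nothing.
It also fails if it takes over 46 s, if anything falls off the work surface, if the arm or the gripper's body presses on something with over 40 N, if the wrist force passes 120 N, or if a joint passes its speed limit or range.

### The arm

A 7-joint arm with a two-finger parallel gripper is mounted at the origin on a cart in front of the work surface, level with it; the furniture and walls round the work are solid. World frame = base frame: x ahead of the robot, y to its left, z up, the work surface at z = 0. Lengths are in mm, angles in rad, forces in N, time in s.
With the tool pointing down it reaches from about 400 to 875 mm from the base axis. Payload 4.4 kg.
Tool frame: the origin (TCP) lies midway between the tips of the shut fingers; the grasp point (between the pads) lies 19 mm behind it; z points along the fingers, y is the line along which they close (so a half turn about z gives the same grasp; the last joint's range is limited). The gripper opens to 85 mm and grips with 20 to 120 N. Pads are 22 mm wide; open, the fingers measure 114 mm over their backs; the gripper's body (76 mm by 85 mm) begins 54 mm behind the grasp point. The pads swing forward as they close: fully open they stand 13 mm farther back than shut.
Start: joints at [0.683, 0.628, 0.038, 1.517, -0.027, 0.996, -0.02], TCP at [476.07, -442.578, 201.013] pointing down, gripper open.
Joint ranges: [-3.06, 3.06], [-0.37, 2.12], [-1.25, 1.32], [0.18, 2.47], [-1.1, 4.24], [0.23, 1.98], [-2.94, 2.94]. Speed limits (rad/s): [2.57, 2.57, 3.14, 3.14, 3.14, 3.14, 3.14].

### API

Orientations are given as [roll, pitch, yaw] about the fixed x, y, z axes, in that order (R = Rz(yaw) Ry(pitch) Rx(roll)).
In Python, from cell import ctrl gives the robot as it stands. The module is installed in compiled form; this text tells all that it offers.
- The arm moves only by the tool step_arm, never from a script. Its argument "commands" is one flat list of numbers, 7 for each row, row after row: the shift along the tool's x, y, z in cm, then the turn, a rotation vector about the tool's x, y, z in rad, then the opening, from 0 (shut) to 1 (fully open). A call has 1 to 10 rows; each row is the pose to reach, as a shift and turn from the pose commanded when the call began, along the tool's axes at that moment; what a row does not reach only later rows make up. A row lasts 1/10 s, in which the tool goes at most 50 mm and 8.59 degrees, less where a joint would pass 70% of its speed; a pose out of reach is approached as far as the arm can. A call with a gripper value outside its range is refused whole. The fingers move at their own pace and stop on an object; the grip force is fixed at half the most. Time passes only in rows, so rows that repeat a pose let the fingers close. It gives the time, the measured TCP pose, the force, the opening and the grip force at its end, in the units of the state.
- ctrl.read_state(): the state, without advancing time (a new reading comes with each control period).
- ctrl.get_image(name): name is "side" or "top"; returns a dict with "image" (420x560x3 uint8, red, green, blue), "range_z" (420x560 float32, mm along the optical axis (not along the pixel's ray), 0 where there is no reading), "vfov" (degrees; the focal length in pixels is half the picture's height over the tangent of half this angle, whatever the lens; pixels are square), "cx", "cy" (the principal point, pixels), "world_to_cam" (4x4, takes a point from world to camera coordinates). Camera axes: x right, y down, z forward; pixel columns grow to the right and rows downward; lengths in mm; the calibration is good to about 2 mm. A picture is of the moment at which its call begins.
- ctrl.finish_job(): hands the job in; it is judged then, once.
The state is a dict: "clock": time; "qpos": joint angles; "qd": joint speeds; "tau": joint torques, N m; "eef_pos": TCP position; "tool_rot": TCP orientation; "force": force on the tool from outside, world axes, zero at the start; "torque": the same for the moment, N m; "width": finger opening in mm; "gripper_force": force on a finger pad.
Only numpy, scipy, OpenCV 4.12 (cv2) and the standard library are available. Lean on these libraries where they do the work, as an engineer would, in place of code of your own. Each camera call takes 0.05 s, during which the arm holds its last target. There are 200 camera calls.

## Working session

There is one attempt and no reset: what is moved stays moved. The work goes in short steps, Python scripts to look and compute and a tool call to move; the robot and the scene stay as the last step left them, time stands still between calls to the robot, and variables do not carry over. Pictures are saved under pics/ and viewed, at most 10 in all, crops included, and the job is handed in when it is done.

Besides the shell and the picture viewer there is one more tool, called after "Emit:" as name(argument=value, ...) on one line, values as JSON. step_arm: Moves the arm, as the interface text tells. Its arguments: {"type":"object","properties":{"commands":{"type":"array"}},"required":["commands"]}

```bash
mkdir -p pics; cat > h.py <<'E'
import numpy as np,cv2
from cell import ctrl
def snap(n,f):
    d=ctrl.get_image(n); cv2.imwrite(f'pics/{f}.png',d['image'][:,:,::-1]); np.savez(f'{f}.npz',**d); return d
def load(f): return dict(np.load(f'{f}.npz'))
def cloud(d):
    f=210/np.tan(np.radians(float(d['vfov']))/2); z=d['range_z']; v,u=np.mgrid[0:z.shape[0],0:z.shape[1]]
    p=np.stack([(u-d['cx'])/f*z,(v-d['cy'])/f*z,z],-1); M=np.linalg.inv(d['world_to_cam'])
    w=p@M[:3,:3].T+M[:3,3]; w[z==0]=np.nan; return w
E
python3 - <<'E'
from h import *
for n in('side','top'):
    d=snap(n,n+'0'); print(n,d['vfov'],np.round(np.linalg.inv(d['world_to_cam']),2).tolist())
s=ctrl.read_state(); print(s)
E
```

```text
side 48.85431699346264 [[0.92, -0.21, 0.32, 255.65], [-0.39, -0.53, 0.75, -831.01], [0.01, -0.82, -0.57, 531.33], [0.0, 0.0, 0.0, 1.0]]
top 48.335433243128044 [[-0.03, -0.98, 0.18, 398.67], [-1.0, 0.03, 0.02, -194.71], [-0.03, -0.18, -0.98, 882.16], [0.0, 0.0, 0.0, 1.0]]
{'clock': 0.1, 'qpos': array([ 0.68319879,  0.62924596,  0.03849082,  1.51828968, -0.02701536,
        0.99626321, -0.01999069]), 'qd': array([-0.00102303, -0.00224547,  0.00030769, -0.00291633, -0.0001375 ,
        0.00122878, -0.0004761 ]), 'tau': array([ 4.64688434e-03, -5.64524531e+01,  1.23126704e+00, -1.93972117e+01,
        1.13920454e-02,  5.39412227e-03,  3.70873329e-05]), 'eef_pos': array([ 475.59948769, -442.16883416,  200.17994869]), 'tool_rot': array([-3.13990597e+00,  3.09511647e-05,  8.21760769e-01]), 'force': array([ 0.64145388, -0.91354267, -0.1907904 ]), 'torque': array([ 0.02297672, -0.02401835, -0.03121269]), 'gripper_force': 0.0, 'width': 85.52199480797289}
```

View pics/top0.png

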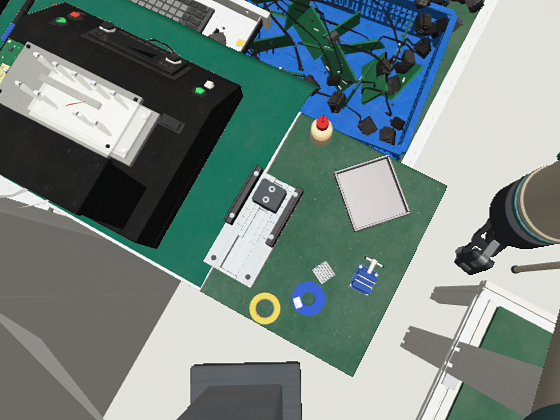

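View pics/side0.png

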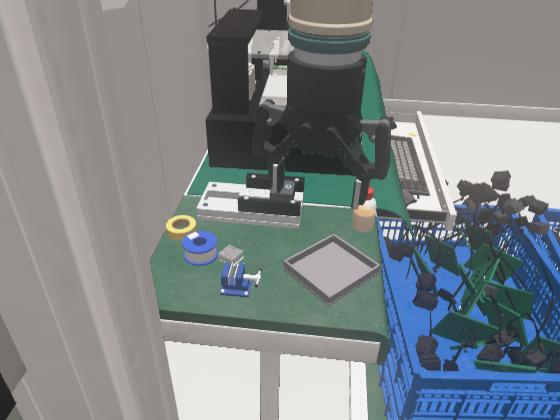

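The top view shows the jig at about (255,225) and the block at (267,193) between the ledges. The pocket end is lower left (230,260), the tray is at (372,193), the bottle at (321,130), the heat sink at (323,271) and the spool at (308,298). Next I'll enlarge it and measure.

```bash
python3 - <<'E'
from h import *
d=load('top0'); w=cloud(d); im=d['image'][:,:,::-1]
c=cv2.resize(im[150:300,190:340],None,fx=4,fy=4,interpolation=cv2.INTER_CUBIC); cv2.imwrite('pics/c1.png',c)
m=lambda n,k:print(n,k.sum(),np.round(np.nanmean(w[k],0),1))
v,u=np.mgrid[0:420,0:560]
z=w[...,2]
box=lambda a,b,e,f:(u>=a)&(u<b)&(v>=e)&(v<f)
J=box(198,305,160,290)
def rect(n,k):
    p=w[k][:,:2].astype(np.float32); r=cv2.minAreaRect(p); print(n,k.sum(),r,'z',np.median(z[k])); print(np.round(cv2.boxPoints(r)).tolist())
def lcc(k):
    n,l,s,_=cv2.connectedComponentsWithStats(k.astype(np.uint8)); i=1+np.argmax(s[1:,4]); return l==i
rect('jigtop',lcc(J&(z>22)&(z<75)))
rect('block',lcc(box(250,286,170,215)&(z>54)&(z<75)))
for b in [(223,262,160,230),(264,304,180,250)]: rect('ledge',lcc(box(*b)&(z>48)&(z<62)))
T=box(328,415,150,235)
rect('tray',lcc(T&(z>9)&(z<30)))
k=box(355,390,175,210);print('trayfloor',np.nanmedian(z[k]))
for n,b,h in[('sink',(308,338,258,288),(10,25)),('spool',(286,330,278,320),(22,40)),('bottle',(300,340,108,150),(20,140))]:
    rect(n,lcc(box(*b)&(z>h[0])&(z<h[1])))
for p in[(320,350),(420,200),(215,230)]: print(p,w[p[1],p[0]])
E
```

```text
jigtop 4982 ((518.1920166015625, -108.21435546875), (100.54637145996094, 199.90048217773438), 59.36954879760742) z 28.99334759933106
[[407.0, -101.0], [579.0, -202.0], [630.0, -116.0], [458.0, -14.0]]
block 684 ((570.9072875976562, -139.40237426757812), (50.46003341674805, 44.96977233886719), 58.884822845458984) z 61.40348677020819
[[539.0, -149.0], [577.0, -173.0], [603.0, -129.0], [565.0, -106.0]]
ledge 547 ((575.1288452148438, -92.25407409667969), (14.649088859558105, 117.91314697265625), 59.426483154296875) z 54.15987883682976
[[521.0, -69.0], [622.0, -129.0], [630.0, -116.0], [528.0, -56.0]]
ledge 517 ((531.3826293945312, -166.1933135986328), (14.510534286499023, 117.27172088623047), 59.17953109741211) z 54.21210268361324
[[477.0, -142.0], [578.0, -202.0], [585.0, -190.0], [485.0, -130.0]]
tray 687 ((577.7503051757812, -330.2193298339844), (120.48931121826172, 110.76118469238281), 16.39328384399414) z 18.53217383637218
[[504.0, -294.0], [536.0, -400.0], [651.0, -366.0], [620.0, -260.0]]
trayfloor 3.556459752567207
sink 17 ((439.4443054199219, -244.64251708984375), (28.7668399810791, 1.5065973997116089), 33.30958557128906) z 13.253161919901686
[[427.0, -252.0], [428.0, -253.0], [452.0, -237.0], [451.0, -236.0]]
spool 753 ((384.7533264160156, -204.7076873779297), (57.287261962890625, 57.897987365722656), 88.63452911376953) z 29.667839661782523
[[355.0, -233.0], [413.0, -234.0], [414.0, -177.0], [356.0, -175.0]]
bottle 502 ((691.0836181640625, -238.4718017578125), (41.10029602050781, 33.93806076049805), 72.7630386352539) z 60.847869796561724
[[669.0, -253.0], [701.0, -263.0], [713.0, -224.0], [681.0, -214.0]]
(320, 350) [ 291.83779623 -223.7299598    -1.56812029]
(420, 200) [ 562.45132006 -424.30547292    0.93803721]
(215, 230) [516.92591044 -32.00704112  -1.06057625]
```

View pics/c1.png

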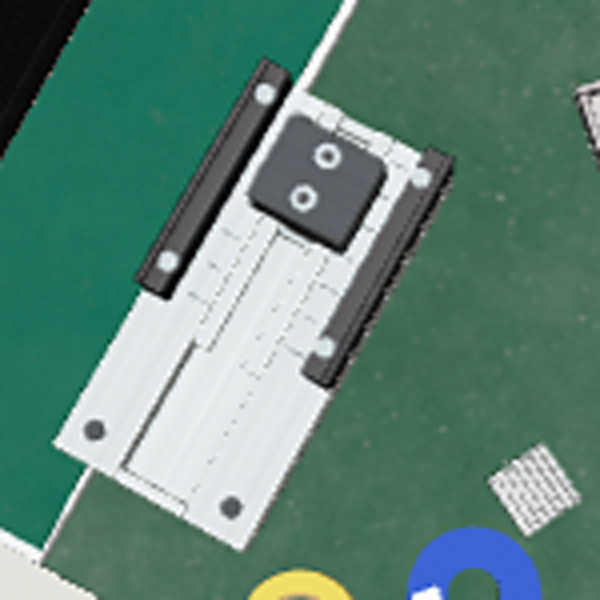

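Positions agree with the given sizes: jig 200x100 with top at 29 mm, block top at 61 mm, tray 120x110. The jig's +x yaw is about 149.4°, and the block sits at jig x ≈ -61, y ≈ 0. I'll grip the head across x, with the fingers in front and behind, using tool yaw 59.4°. First I'll check tall obstacles near the path and compute the shift.

```bash
cat >> h.py <<'E'
from scipy.spatial.transform import Rotation as R
def shift(x,y,z,yaw=None):
    s=ctrl.read_state(); r=R.from_euler('xyz',s['tool_rot'])
    o=r.inv().apply(np.array([x,y,z])-s['eef_pos'])/10
    t=(r.inv()*R.from_euler('xyz',[np.pi,0,np.radians(yaw)])).as_rotvec() if yaw is not None else 0
    print('cm',np.round(o,2),'rv',np.round(t,3))
E
python3 - <<'E'
from h import *
w=cloud(load('top0')).reshape(-1,3)
for x,y in[(571,-139),(460,-74)]:
  for h in(65,110,150):
    k=w[(w[:,2]>h)&np.isfinite(w[:,2])]; q=np.hypot(k[:,0]-x,k[:,1]-y); i=q.argmin(); print((x,y),h,q[i].round(),k[i].round())
w=cloud(load('side0')).reshape(-1,3)
k=w[(w[:,2]>54)&(w[:,2]<66)&(abs(w[:,0]-571)<40)&(abs(w[:,1]+139)<40)]; print('side block',len(k),np.round(np.nanmean(k,0)))
shift(570.9,-139.2,110,59.4); shift(570.9,-139.2,200,59.4)
E
```

```text
(571, -139) 65 8.0 [ 565. -134.   65.]
(571, -139) 110 145.0 [639. -11. 120.]
(571, -139) 150 195.0 [575.  56. 292.]
(460, -74) 65 116.0 [ 561. -130.   65.]
(460, -74) 110 142.0 [519.  55. 117.]
(460, -74) 150 169.0 [554.  66. 294.]
side block 254 [ 574. -149.   59.]
cm [ 28.68 -13.64   9.04] rv [-0.002 -0.    -0.215]
cm [ 28.68 -13.65   0.04] rv [-0.002 -0.    -0.215]
```

Emit:
step_arm(commands=[4,-1.9,0,0,0,-0.03,1,8,-3.8,0,0,0,-0.06,1,12,-5.7,0,0,0,-0.09,1,16,-7.6,0,0,0,-0.12,1,20,-9.5,0,0,0,-0.15,1,24,-11.4,0,0,0,-0.18,1,27,-12.8,2,0,0,-0.2,1,28.7,-13.65,5,-0.002,0,-0.215,1,28.7,-13.65,8,-0.002,0,-0.215,1,28.7,-13.65,8,-0.002,0,-0.215,1])

```text
clock: 1.1
eef_pos: [568.1, -137.7, 117.2]
tool_rot: [-3.135, 0.003, 1.039]
force: [-1.1, -0.2, -0.2]
width: 85.6
gripper_force: 0.0
```

```bash
python3 - <<'E'
from h import *
s=ctrl.read_state(); print(s['clock'],s['eef_pos'],s['tool_rot'],s['force'],s['qd'].round(3)); shift(570.9,-139.2,30,59.4)
d=snap('side','side1'); cv2.imwrite('pics/c2.png',cv2.resize(d['image'][90:290,150:420,::-1],None,fx=2.9,fy=2.9,interpolation=cv2.INTER_CUBIC))
E
```

```text
1.1 [ 568.1366886  -137.74012444  117.16293343] [-3.13523183e+00  2.96570588e-03  1.03872403e+00] [-1.0832412  -0.22389923 -0.18455974] [ 0.024 -0.057  0.022 -0.058  0.001  0.053  0.003]
cm [0.04 0.37 8.71] rv [-0.006  0.003  0.002]
```

View pics/c2.png

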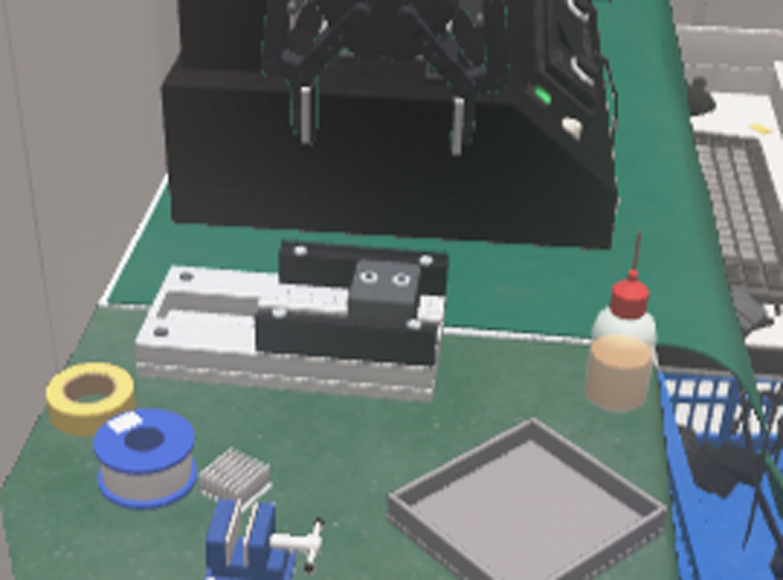

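The fingers, at (306,115) and (458,125) in the crop, straddle the block at (385,290), and the jig ends are free. Descending.

Emit:
step_arm(commands=[0,0,2,0,0,0,1,0,0,4,0,0,0,1,0,0,6,0,0,0,1,0,0,7.5,0,0,0,1,0,0,7.5,0,0,0,1,0,0,7.5,0,0,0,1])

```text
clock: 1.75
eef_pos: [572.3, -140.2, 46.9]
tool_rot: [3.138, -0.0, 1.036]
force: [0.5, -0.0, 0.8]
width: 85.6
gripper_force: 0.0
```

```bash
python3 - <<'E'
from h import *
s=ctrl.read_state(); print(s['clock'],s['eef_pos'],s['tool_rot'],s['force'],s['qd'].round(3)); shift(570.9,-139.2,30,59.4)
E
```

```text
1.75 [ 572.27962773 -140.15852643   46.87240533] [ 3.13840615e+00 -1.40299636e-05  1.03609237e+00] [ 0.50773923 -0.0139783   0.8464401 ] [-0.003 -0.014 -0.002 -0.006 -0.    -0.003  0.002]
cm [ 0.01 -0.17  1.69] rv [ 0.003 -0.    -0.001]
```

Emit:
step_arm(commands=[0,-0.15,0.8,0,0,0,1,0,-0.15,1.6,0,0,0,1,0,-0.15,1.6,0,0,0,0.8,0,-0.15,1.6,0,0,0,0.7,0,-0.15,1.6,0,0,0,0.6,0,-0.15,1.6,0,0,0,0.5,0,-0.15,1.6,0,0,0,0.4,0,-0.15,1.6,0,0,0,0.4,0,-0.15,1.6,0,0,0,0.4])

```text
clock: 2.65
eef_pos: [570.8, -138.8, 31.0]
tool_rot: [3.139, -0.0, 1.037]
force: [-0.8, -0.0, 5.8]
width: 34.1
gripper_force: 2.8
```

```bash
python3 - <<'E'
from h import *
s=ctrl.read_state(); print(s['clock'],s['eef_pos'],s['force'],s['width'],s['gripper_force'])
d=snap('side','side2'); cv2.imwrite('pics/c3.png',cv2.resize(d['image'][120:250,190:350,::-1],None,fx=4.5,fy=4.5,interpolation=cv2.INTER_CUBIC))
E
```

```text
2.65 [ 570.76558828 -138.80913097   30.95928982] [-0.81551992 -0.04460235  5.7631893 ] 34.10207772762562 2.8303947747917846
```

View pics/c3.png

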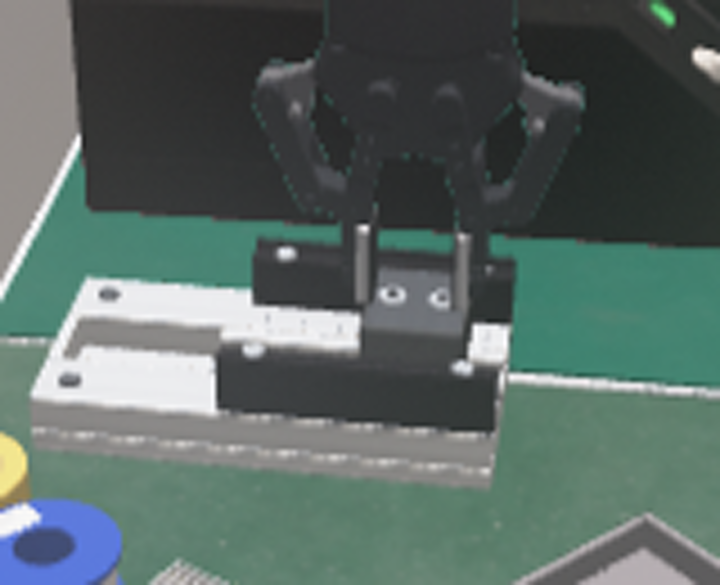

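```bash
python3 - <<'E'
from h import *
w=cloud(load('side2'))
ux=np.array([-.861,.509]);uy=np.array([-.509,-.861])
def jig(p): q=p[:2]-np.array([518.2,-108.2]); return np.round([q@ux,q@uy,p[2]])
f=lambda cx,cy:(int(round(120+cy/4.5)),int(round(190+cx/4.5)))
for cx in(345,353,362,370,380,395,420,450,456,462,468,475,485):
    print(cx,[jig(w[f(cx,cy)]).tolist() for cy in(240,270,290,300,310,320,345)])
d=snap('top','top2'); w=cloud(d); v,u=np.mgrid[0:420,0:560]
cv2.imwrite('pics/c4.png',cv2.resize(d['image'][130:290,190:350,::-1],None,fx=3.7,fy=3.7,interpolation=cv2.INTER_CUBIC))
E
```

```text
345 [[-34.0, 7.0, 90.0], [-34.0, 6.0, 74.0], [-27.0, -38.0, 38.0], [-27.0, -37.0, 32.0], [-28.0, -36.0, 28.0], [-29.0, -28.0, 28.0], [-31.0, -12.0, 24.0]]
353 [[-35.0, 4.0, 89.0], [-36.0, 6.0, 75.0], [-29.0, -37.0, 39.0], [-30.0, -37.0, 32.0], [-29.0, -38.0, 26.0], [-31.0, -30.0, 27.0], [-34.0, -9.0, 26.0]]
362 [[-40.0, 10.0, 93.0], [-40.0, 9.0, 77.0], [-40.0, 9.0, 68.0], [-34.0, -33.0, 35.0], [-33.0, -39.0, 26.0], [-41.0, 18.0, 58.0], [-42.0, 24.0, 48.0]]
370 [[-44.0, 10.0, 93.0], [-44.0, 10.0, 78.0], [-44.0, 11.0, 70.0], [-43.0, 7.0, 60.0], [-44.0, 14.0, 60.0], [-45.0, 20.0, 59.0], [-46.0, 25.0, 49.0]]
380 [[-27.0, -153.0, -2.0], [-44.0, -20.0, 60.0], [-46.0, -4.0, 60.0], [-48.0, 9.0, 62.0], [-48.0, 13.0, 60.0], [-49.0, 20.0, 60.0], [-50.0, 25.0, 50.0]]
395 [[-37.0, -145.0, 3.0], [-52.0, -21.0, 60.0], [-54.0, -4.0, 61.0], [-55.0, 3.0, 59.0], [-56.0, 13.0, 61.0], [-57.0, 20.0, 61.0], [-57.0, 23.0, 49.0]]
420 [[-48.0, -150.0, 1.0], [-61.0, -22.0, 60.0], [-63.0, -8.0, 60.0], [-64.0, 4.0, 61.0], [-65.0, 12.0, 61.0], [-66.0, 19.0, 61.0], [-67.0, 24.0, 51.0]]
450 [[-63.0, -154.0, 0.0], [
[... 184 characters left out ...]
 73.0], [-80.0, 10.0, 66.0], [-80.0, 8.0, 60.0], [-81.0, 15.0, 60.0], [-82.0, 26.0, 54.0]]
462 [[-83.0, 9.0, 96.0], [-84.0, 11.0, 82.0], [-84.0, 14.0, 75.0], [-84.0, 8.0, 65.0], [-84.0, 5.0, 58.0], [-85.0, 11.0, 58.0], [-85.0, 12.0, 45.0]]
468 [[-85.0, 6.0, 95.0], [-85.0, 6.0, 79.0], [-85.0, 5.0, 70.0], [-85.0, -7.0, 56.0], [-85.0, -4.0, 53.0], [-85.0, -8.0, 46.0], [-85.0, -15.0, 27.0]]
475 [[-88.0, 6.0, 95.0], [-89.0, 7.0, 80.0], [-89.0, 5.0, 70.0], [-87.0, -37.0, 38.0], [-87.0, -38.0, 32.0], [-87.0, -40.0, 26.0], [-89.0, -18.0, 26.0]]
485 [[-91.0, -4.0, 89.0], [-90.0, -41.0, 52.0], [-90.0, -39.0, 44.0], [-90.0, -39.0, 37.0], [-91.0, -39.0, 32.0], [-91.0, -39.0, 27.0], [-93.0, -18.0, 26.0]]
```

View pics/c4.png

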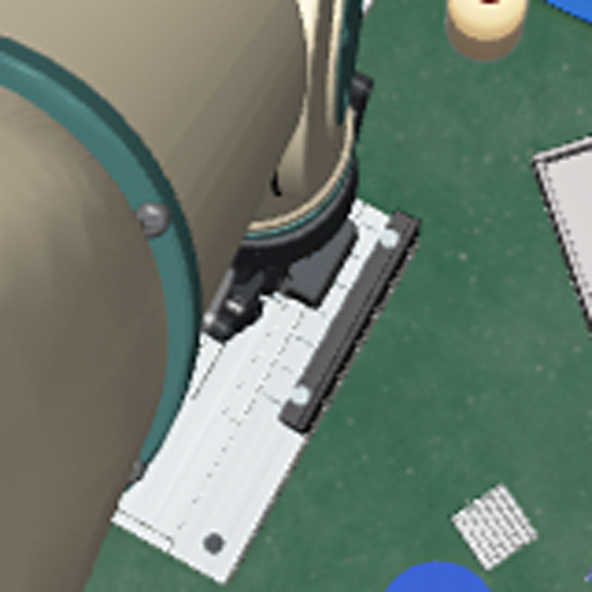

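The side crop shows both fingers ending at about z = 62, at (362,297) and (462,307), so they stand over the head rather than beside it. I'll check the true tip height against the TCP using the earlier side picture.

```bash
python3 - <<'E'
from h import *
ux=np.array([-.861,.509]);uy=np.array([-.509,-.861])
def jig(p): q=p[...,:2]-np.array([518.2,-108.2]); return np.stack([q@ux,q@uy,p[...,2]],-1)
for n,zlo in(('side1',100),('side2',61.5)):
    j=jig(cloud(load(n))); k=(abs(j[...,1])<30)&(j[...,2]>zlo)&(j[...,2]<zlo+70)&(j[...,0]>-140)&(j[...,0]<20)
    for a in range(-120,0,6):
        q=k&(j[...,0]>=a)&(j[...,0]<a+6)
        if q.sum()>3: print(n,a,q.sum(),'zmin',j[q][:,2].min().round(1),'y',np.percentile(j[q][:,1],[5,95]).round())
E
```

```text
side1 -114 8 zmin 166.5 y [4. 7.]
side1 -108 15 zmin 161.6 y [ 8. 11.]
side1 -102 4 zmin 163.7 y [ 7. 10.]
side1 -18 19 zmin 160.7 y [-12.  12.]
side1 -12 9 zmin 162.3 y [ 7. 11.]
side2 -120 5 zmin 125.8 y [10. 11.]
side2 -114 27 zmin 111.7 y [ 9. 13.]
side2 -108 46 zmin 107.2 y [-8. 13.]
side2 -102 33 zmin 103.1 y [-11.  12.]
side2 -96 53 zmin 73.7 y [-8. 10.]
side2 -90 112 zmin 63.3 y [-12.  14.]
side2 -84 95 zmin 63.1 y [ 7. 16.]
side2 -78 15 zmin 61.6 y [-3. 23.]
side2 -72 4 zmin 61.6 y [-5. 12.]
side2 -60 5 zmin 61.6 y [ 1. 23.]
side2 -54 10 zmin 61.5 y [-7. 15.]
side2 -48 58 zmin 61.6 y [-9. 17.]
side2 -42 97 zmin 63.3 y [ 8. 15.]
side2 -36 70 zmin 66.0 y [ 3. 13.]
side2 -30 33 zmin 98.8 y [-6.  7.]
side2 -24 47 zmin 103.7 y [-11.  14.]
side2 -18 53 zmin 106.0 y [-9. 13.]
side2 -12 25 zmin 111.6 y [ 8. 13.]
```

The tips really are about 31 mm above the reported TCP at this opening and about 43 mm above it fully open, while x and y agree. So I'll raise, open, and regrip with the TCP at z ≈ 1 mm, which puts the tips at about 34.

Emit:
step_arm(commands=[0,0,-1.5,0,0,0,0.4,0,0,-1.5,0,0,0,0.7,0,0,-1.5,0,0,0,1,0,0,-1.5,0,0,0,1,0,0,-1.5,0,0,0,1,0,0,0,0,0,0,1,0,0,1,0,0,0,1,0,0,2,0,0,0,1,0,0,2,0,0,0,1])

```text
clock: 3.65
eef_pos: [568.7, -138.5, 7.8]
tool_rot: [-3.14, 0.002, 1.037]
force: [-0.7, -0.0, -0.3]
width: 85.4
gripper_force: 0.0
```

```bash
python3 - <<'E'
from h import *
s=ctrl.read_state(); print(s['clock'],s['eef_pos'],s['tool_rot'],s['force'],s['width'])
ux=np.array([-.861,.509]);uy=np.array([-.509,-.861])
def jig(p): q=p[...,:2]-np.array([518.2,-108.2]); return np.stack([q@ux,q@uy,p[...,2]],-1)
d=snap('side','side3'); j=jig(cloud(d)); k=(abs(j[...,1])<30)&(j[...,2]>32)&(j[...,2]<120)&(j[...,0]>-140)&(j[...,0]<20)
for a in range(-120,0,6):
    q=k&(j[...,0]>=a)&(j[...,0]<a+6)
    if q.sum()>3: print(a,q.sum(),'z',np.percentile(j[q][:,2],[1,99]).round(1),'y',np.percentile(j[q][:,1],[5,95]).round())
cv2.imwrite('pics/c5.png',cv2.resize(d['image'][120:250,190:350,::-1],None,fx=4.5,fy=4.5,interpolation=cv2.INTER_CUBIC))
E
```

```text
3.65 [ 568.7273628  -138.46977165    7.76415953] [-3.13985116e+00  1.50003742e-03  1.03682435e+00] [-0.70829445 -0.01584935 -0.31289678] 85.354987599861
-120 48 z [ 61.6 104. ] y [-5. 10.]
-114 83 z [ 57.7 104.2] y [-9. 12.]
-108 104 z [ 52.9 112.9] y [-9. 12.]
-102 56 z [ 75.7 119. ] y [-13.  16.]
-96 36 z [106.2 119.2] y [-13.  17.]
-90 38 z [ 35.3 119.8] y [-12.  19.]
-84 70 z [ 44.5 117.6] y [-18.  25.]
-78 76 z [ 44.4 119.6] y [-17.  25.]
-72 75 z [ 46.5 118.6] y [-19.  25.]
-66 78 z [ 44.9 119.4] y [-17.  25.]
-60 76 z [ 44.  119.9] y [-18.  25.]
-54 78 z [ 44.6 118.6] y [-15.  25.]
-48 75 z [ 45.9 119.2] y [-21.  25.]
-42 20 z [ 49.  119.2] y [-17.  24.]
-36 8 z [113.1 119.2] y [15. 17.]
-30 17 z [107.3 119.3] y [14. 18.]
-24 41 z [ 99.1 118.8] y [-11.  17.]
-18 110 z [ 51.9 114. ] y [-7. 13.]
-12 81 z [ 54.7 105.9] y [-9. 13.]
-6 46 z [ 59.1 105. ] y [-5. 12.]
```

View pics/c5.png

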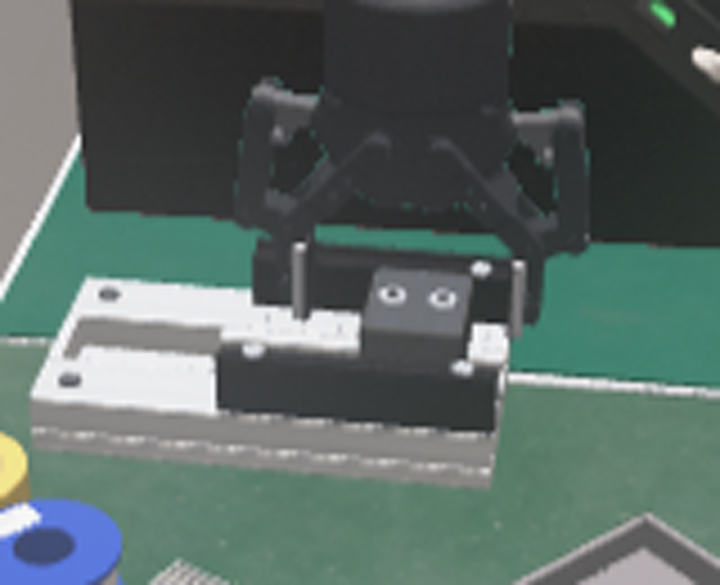

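The open fingers, at (300,315) and (517,335), now straddle the head with tips at about 52. I'll lower a little more and close.

Emit:
step_arm(commands=[0,0,0.5,0,0,0,1,0,0,0.9,0,0,0,1,0,0,0.9,0,0,0,1,0,0,0.9,0,0,0,0.8,0,0,0.9,0,0,0,0.7,0,0,0.9,0,0,0,0.6,0,0,0.9,0,0,0,0.5,0,0,0.9,0,0,0,0.46,0,0,0.9,0,0,0,0.46])

```text
clock: 4.6
eef_pos: [571.5, -139.2, 1.7]
tool_rot: [3.137, -0.0, 1.037]
force: [0.3, -0.6, 5.7]
width: 43.0
gripper_force: 60.9
```

Gripped at 43 mm and 61 N. Sliding toward the pocket along tool -y.

Emit:
step_arm(commands=[0,0,-0.1,0,0,0,0.3,0,-0.5,-0.1,0,0,0,0.3,0,-1.2,-0.1,0,0,0,0.3,0,-2,-0.1,0,0,0,0.3,0,-3,-0.1,0,0,0,0.3,0,-4,-0.1,0,0,0,0.3,0,-4,-0.1,0,0,0,0.3,0,-4,-0.1,0,0,0,0.3])

```text
clock: 5.4
eef_pos: [534.6, -117.7, 1.8]
tool_rot: [-3.141, 0.001, 1.037]
force: [0.0, 0.9, -2.9]
width: 43.3
gripper_force: 61.5
```

```bash
python3 - <<'E'
from h import *
s=ctrl.read_state(); print(s['eef_pos'],s['tool_rot'],s['force'],s['torque'])
a=np.array([518.2,-108.2]);ux=np.array([-.861,.509]);uy=np.array([-.509,-.861]);q=s['eef_pos'][:2]-a;print(q@ux,q@uy)
t=a+ux*66; shift(t[0],t[1],s['eef_pos'][2],59.4)
E
```

```text
[ 534.56570977 -117.68799047    1.76946356] [-3.14106265e+00  8.42561637e-04  1.03746881e+00] [ 0.01258866  0.89262226 -2.90142719] [ 0.10081085  0.21353782 -0.01369476]
-18.920263257649477 -0.16098647871885433
cm [-0.01 -8.49  0.  ] rv [-0.001  0.001  0.001]
```

Emit:
step_arm(commands=[0,-0.7,0,0,0,0,0.3,0,-1.7,0,0,0,0,0.3,0,-2.8,0,0,0,0,0.3,0,-3.9,0,0,0,0,0.3,0,-5,0,0,0,0,0.3,0,-6.1,0,0,0,0,0.3,0,-7.1,0,0,0,0,0.3,0,-7.9,0,0,0,0,0.3,0,-8.2,0,0,0,0,0.3,0,-8.2,0,0,0,0,0.3])

```text
clock: 6.4
eef_pos: [465.2, -76.5, 1.8]
tool_rot: [3.14, 0.0, 1.037]
force: [1.0, -0.3, -4.2]
width: 43.2
gripper_force: 61.7
```

```bash
python3 - <<'E'
from h import *
s=ctrl.read_state(); print(s['eef_pos'],s['tool_rot'],s['force'],s['torque'])
a=np.array([518.2,-108.2]);ux=np.array([-.861,.509]);uy=np.array([-.509,-.861]);q=s['eef_pos'][:2]-a;print(q@ux,q@uy)
j=cloud(snap('side','side4'));J=np.stack([(j[...,:2]-a)@ux,(j[...,:2]-a)@uy,j[...,2]],-1)
k=(abs(J[...,1]-25)<3)&(J[...,2]>35)&(J[...,2]<60)&(J[...,0]>25)&(J[...,0]<110);print(k.sum(),np.percentile(J[k][:,0],[1,50,99]),np.percentile(J[k][:,2],[1,50,99]))
E
```

```text
[465.19636353 -76.4989012    1.8116292 ] [3.13968957e+00 2.08741901e-04 1.03713838e+00] [ 1.01822965 -0.32197738 -4.22937213] [ 0.02637168 -0.03959911  0.02786798]
61.77199029106949 -0.31579510732029903
216 [39.74412878 60.82367075 82.29930302] [35.34184901 47.71417174 59.83065143]
```

The block centre is at jig x ≈ 61, inside the 53 to 69 lift window. Lifting straight up.

Emit:
step_arm(commands=[0,0,-0.4,0,0,0,0.3,0,0,-1,0,0,0,0.3,0,0,-1.8,0,0,0,0.3,0,0,-2.8,0,0,0,0.3,0,0,-4,0,0,0,0.3,0,0,-5.5,0,0,0,0.3,0,0,-7,0,0,0,0.3,0,0,-8.5,0,0,0,0.3,0,0,-9.5,0,0,0,0.3,0,0,-9.5,0,0,0,0.3])

```text
clock: 7.45
eef_pos: [466.4, -76.8, 98.5]
tool_rot: [3.136, -0.001, 1.037]
force: [0.7, -0.2, -4.8]
width: 43.3
gripper_force: 61.7
```

```bash
python3 - <<'E'
from h import *
s=ctrl.read_state(); print(s['eef_pos'],s['tool_rot'],s['force'],s['width'])
shift(577.7,-330.2,s['eef_pos'][2])
d=snap('side','side5'); cv2.imwrite('pics/c6.png',cv2.resize(d['image'][90:310,140:400,::-1],None,fx=2.7,fy=2.7,interpolation=cv2.INTER_CUBIC))
a=np.array([518.2,-108.2]);ux=np.array([-.861,.509]);uy=np.array([-.509,-.861])
j=cloud(d);J=np.stack([(j[...,:2]-a)@ux,(j[...,:2]-a)@uy,j[...,2]],-1)
k=(abs(J[...,1])<35)&(J[...,2]>70)&(J[...,2]<160)&(J[...,0]>25)&(J[...,0]<96)
print(k.sum()); 
for z in range(84,165,6):
  q=k&(abs(J[...,2]-z)<3)
  if q.sum()>3: print(z,q.sum(),np.percentile(J[q][:,0],[2,98]).round(),np.percentile(J[q][:,1],[2,98]).round())
print('min z',np.sort(J[k][:,2])[:8])
E
```

```text
[466.36596229 -76.78609288  98.48918788] [ 3.13648977e+00 -1.21125393e-03  1.03664024e+00] [ 0.66831745 -0.21371498 -4.82134113] 43.27899443264001
cm [-16.14  22.48   0.1 ] rv 0
1039
108 78 [36. 84.] [-11.  17.]
114 134 [35. 83.] [-15.  16.]
120 13 [38. 58.] [-3.  8.]
126 32 [38. 82.] [-0. 24.]
132 85 [33. 83.] [ 5. 25.]
138 102 [28. 93.] [ 5. 26.]
144 107 [26. 94.] [-2. 26.]
150 128 [26. 94.] [ 1. 26.]
156 346 [28. 91.] [-23.  25.]
162 14 [26. 90.] [-3. 11.]
min z [105.2100129  105.97099345 105.98197641 106.07840833 106.08486598
 106.09765032 106.18210957 106.49081009]
```

View pics/c6.png

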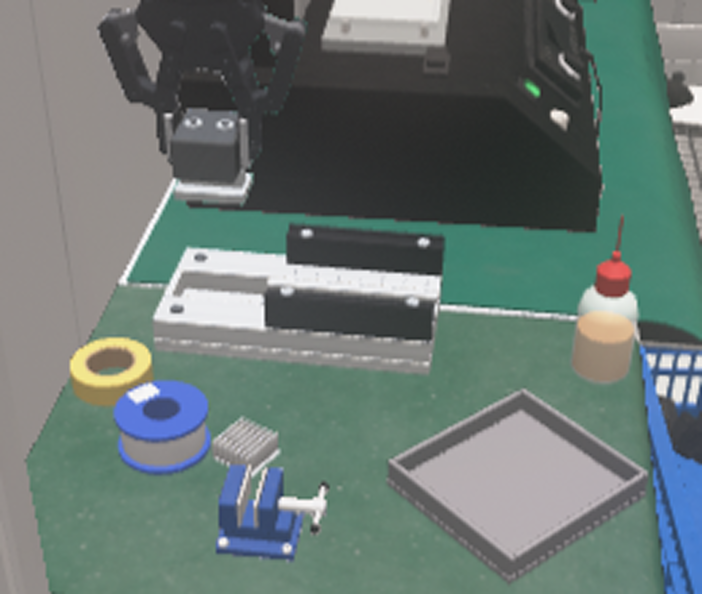

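The block hangs upright with its white foot at (215,190) in the crop, its underside at about z = 106. The jig is empty and the bystanders haven't moved. Carrying it over the tray.

Emit:
step_arm(commands=[-1,1.4,0,0,0,0,0.3,-3,4.2,0,0,0,0,0.3,-5.2,7.2,0,0,0,0,0.3,-7.4,10.3,0,0,0,0,0.3,-9.6,13.4,0,0,0,0,0.3,-11.8,16.4,0,0,0,0,0.3,-14,19.5,0,0,0,0,0.3,-15.6,21.7,0,0,0,0,0.3,-16.1,22.5,0,0,0,0,0.3,-16.1,22.5,0,0,0,0,0.3])

```text
clock: 8.5
eef_pos: [576.1, -330.9, 95.7]
tool_rot: [3.141, 0.001, 1.035]
force: [-0.0, -0.3, -3.7]
width: 43.0
gripper_force: 62.2
```

Emit:
step_arm(commands=[0,0,1,0,0,0,0.3,0,0,2.5,0,0,0,0.3,0,0,4,0,0,0,0.3,0,0,5.5,0,0,0,0.3,0,0,7,0,0,0,0.3,0,0,8,0,0,0,0.3,0,0,8.5,0,0,0,0.3,0,0,8.5,0,0,0,0.3,0,0,8.5,0,0,0,0.3])

```text
clock: 9.4
eef_pos: [577.6, -330.1, 12.7]
tool_rot: [3.139, 0.0, 1.037]
force: [0.0, 0.7, -3.8]
width: 43.1
gripper_force: 62.2
```

```bash
python3 - <<'E'
from h import *
s=ctrl.read_state(); print(s['clock'],s['eef_pos'],s['tool_rot'],s['force'],s['width'])
shift(577.7,-330.2,s['eef_pos'][2],59.4)
d=snap('side','side6'); cv2.imwrite('pics/c7.png',cv2.resize(d['image'][170:320,240:440,::-1],None,fx=3.8,fy=3.8,interpolation=cv2.INTER_CUBIC))
E
```

```text
9.4 [ 577.58785486 -330.11937047   12.65416318] [3.13859874e+00 1.31549123e-04 1.03666893e+00] [ 0.0279818   0.67195876 -3.77058551] 43.11578257198117
cm [-0.    0.01  0.  ] rv [ 0.003  0.    -0.   ]
```

View pics/c7.png

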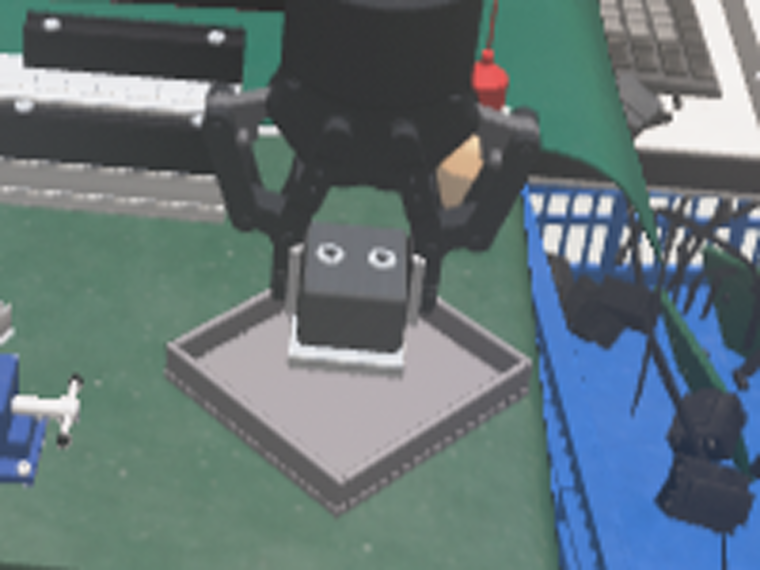

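The block hangs over the middle of the tray, foot at (347,357), inside the walls. I'll lower it until the wrist feels contact.

Emit:
step_arm(commands=[0,0,0.5,0,0,0,0.3,0,0,1,0,0,0,0.3,0,0,1.3,0,0,0,0.3,0,0,1.4,0,0,0,0.3,0,0,1.4,0,0,0,0.3])

```text
clock: 9.95
eef_pos: [577.0, -329.8, -2.0]
tool_rot: [3.14, 0.0, 1.037]
force: [0.3, -1.0, -3.5]
width: 43.2
gripper_force: 62.2
```

Emit:
step_arm(commands=[0,0,0.1,0,0,0,0.3,0,0,0.15,0,0,0,0.3,0,0,0.15,0,0,0,0.3])

```text
clock: 10.25
eef_pos: [577.2, -329.9, -3.2]
tool_rot: [3.14, 0.0, 1.037]
force: [-0.3, 0.2, -3.5]
width: 42.6
gripper_force: 62.2
```

Emit:
step_arm(commands=[0,0,0.1,0,0,0,0.3,0,0,0.1,0,0,0,0.3,0,0,0.1,0,0,0,0.3])

```text
clock: 10.55
eef_pos: [577.2, -329.9, -4.2]
tool_rot: [3.139, 0.0, 1.037]
force: [1.0, -0.3, -3.8]
width: 43.3
gripper_force: 62.3
```

Emit:
step_arm(commands=[0,0,0.1,0,0,0,0.3,0,0,0.1,0,0,0,0.3,0,0,0.1,0,0,0,0.3])

```text
clock: 10.85
eef_pos: [577.2, -329.9, -4.3]
tool_rot: [3.139, 0.0, 1.037]
force: [-3.2, 1.4, 5.6]
width: 43.1
gripper_force: 63.3
```

Contact: the force changed from -3.8 to +5.6 N and z stopped at -4.3. I'll release gently, then rise straight up.

Emit:
step_arm(commands=[0,0,0,0,0,0,0.5,0,0,0,0,0,0,0.55,0,0,0,0,0,0,0.6,0,0,0,0,0,0,0.7,0,0,0,0,0,0,0.75,0,0,0,0,0,0,0.75])

```text
clock: 11.45
eef_pos: [577.2, -329.9, -5.3]
tool_rot: [3.139, 0.0, 1.037]
force: [0.3, 0.2, -0.3]
width: 64.2
gripper_force: 0.0
```

Emit:
step_arm(commands=[0,0,-0.5,0,0,0,0.75,0,0,-1.5,0,0,0,0.75,0,0,-3,0,0,0,0.75,0,0,-5,0,0,0,0.75,0,0,-8,0,0,0,0.75,0,0,-11,0,0,0,0.75,0,0,-14,0,0,0,0.75,0,0,-16,0,0,0,0.75,0,0,-16,0,0,0,0.75,0,0,-16,0,0,0,0.75])

```text
clock: 12.45
eef_pos: [577.0, -329.7, 155.8]
tool_rot: [3.138, 0.0, 1.037]
force: [-0.4, -0.2, -0.3]
width: 64.2
gripper_force: 0.0
```

```bash
python3 - <<'E'
from h import *
s=ctrl.read_state(); print(s['clock'],s['eef_pos'],s['force'],s['width'],abs(s['qd']).max())
d=snap('side','side7'); cv2.imwrite('pics/c8.png',cv2.resize(d['image'][150:330,150:440,::-1],None,fx=2.7,fy=2.7,interpolation=cv2.INTER_CUBIC))
w=cloud(d);k=(w[...,2]>52)&(w[...,2]<62)&(abs(w[...,0]-577)<45)&(abs(w[...,1]+330)<45)
print(k.sum(),np.median(w[k],0)); p=w[k]; print(np.linalg.lstsq(np.c_[p[:,:2]-p[:,:2].mean(0),np.ones(len(p))],p[:,2],rcond=None)[0])
E
```

```text
12.45 [ 577.01844976 -329.73829461  155.83496158] [-0.42687235 -0.24408562 -0.33666892] 64.15296623923727 0.03215024375540447
518 [ 576.56754588 -331.74564188   54.27739233]
[3.42973283e-03 4.87696412e-03 5.42736959e+01]
```

View pics/c8.png

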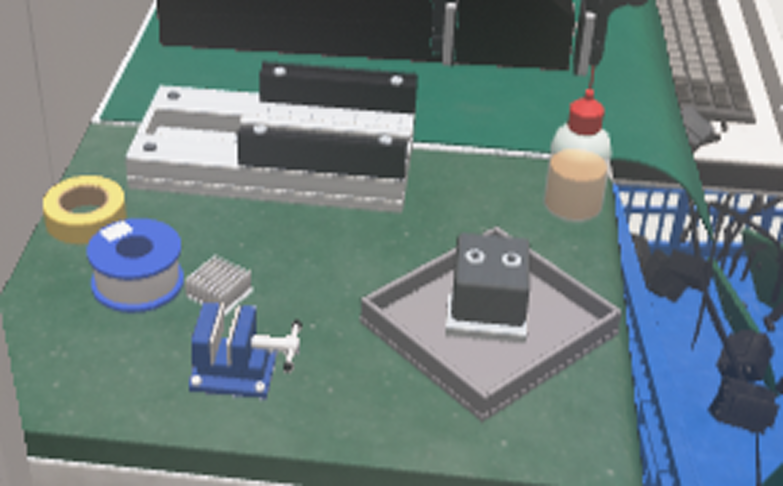

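The block stands upright on its foot in the middle of the tray at (488,320), with its top level. The bottle, heat sink and spool are where they were, and the gripper is clear.

```bash
python3 -c "
from cell import ctrl
print(ctrl.finish_job())"
```

```text
the job is handed in; nothing more can be done
None
```

The stop block was slid along the slot into the pocket, lifted straight out and set down upright in the grey tray. The flux bottle, heat sink and solder spool were not touched; the robot clock stood at about 12.5 s of the 46 s limit. On my first grasp attempt the fingertips rested lightly on the block's head (about 6 N) before I regripped lower. The job is handed in, but no verdict was returned.

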